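# Roll up the tool chest's tambour and lay the mallet in its nest

## Robot

A 6-joint arm with a two-finger parallel gripper is mounted at the origin on the work surface. World frame = base frame: x ahead of the robot, y to its left, z up, the work surface at z = 0. Lengths are in m, angles in rad, forces in N, time in s.
With the tool pointing down it reaches from about 0.35 to 0.975 m from the base axis. Payload 7.1 kg.
Tool frame: the origin (TCP) lies midway between the tips of the shut fingers; the grasp point (between the pads) lies 19 mm behind it; z points along the fingers, x is the direction in which the jaws open and shut, and the axes are right-handed (so a half turn about z gives the same grasp; the last joint's range is limited). The gripper opens to 88 mm and grips with 3 to 60 N. Pads are 20 mm wide; open, the fingers measure 115 mm over their backs; the gripper's body (75 mm by 178 mm) begins 61 mm behind the grasp point.
Start: joints at [1.303, 0.423, 1.63, -0, 1.089, -0.019], TCP at [0.154, 0.606, 0.223] pointing down, gripper open.
Joint ranges: [-3, 3], [-0.9, 2.11], [0.09, 2.58], [-1.31, 4.45], [0.11, 2.69], [-2.54, 2.54]. Speed limits (rad/s): [2.39, 2.39, 3.01, 3.14, 3.14, 3.14].

## Interface

Orientations are given as a unit quaternion [w, x, y, z].
In Python, from station import move_pose, movel, movej, command_gripper, wait, inverse_kinematics, read_camera, camera_info, MotionError, job_done, get_time, get_joint_pos, get_qvel, get_effort, get_tcp_pos, get_ee_rot, get_ft_force, get_ft_torque, get_grip_width gives the robot as it stands. Calls block until the motion is done:
- move_pose(position, orientation): joint-space move of the TCP to a pose.
- movel(position, frame=None, v=0.15, until_force=None): straight line of the TCP; frame=None keeps the orientation; v is the mean speed in m/s. With until_force (N) it stops when the force on the tool has changed by that much, and returns True; else False.
- movej(angles): joint-space move.
- command_gripper(opening): opening from 0.0 (shut) to 1.0 (fully open); the grip force is fixed at half the most; returns when the fingers have stopped.
- wait(seconds).
- inverse_kinematics(position, orientation): joint angles nearest the present ones, or None.
- read_camera(name): name is "scene" or "side" or "wrist"; returns the picture (384x512x3 uint8, red, green, blue); there is no depth.
- camera_info(name): a dict with "intrinsics" (3x3 intrinsics, pixels), "T" (4x4, takes a point from camera to world coordinates); the wrist camera has in their place "tool_from_camera" (4x4, takes a point from camera to tool coordinates, whose origin is the TCP and whose axes are the tool frame's). Camera axes: x right, y up, looking along -z (the intrinsics and any distortion apply to the point x, -y, -z); pixel columns grow to the right and rows downward; lengths in m; the calibration is good to about 2 mm. A picture is of the moment at which its call begins: read the wrist's pose just before it. camera_info takes no time and is no camera call.
A pose or a line that the arm cannot do raises MotionError and nothing moves.
- job_done(): hands the job in, once; it reports no verdict.
Readings, each from a call of its own:
- get_time(): time.
- get_joint_pos(): joint angles.
- get_qvel(): joint speeds.
- get_effort(): joint torques, N m.
- get_tcp_pos(): TCP position.
- get_ee_rot(): TCP orientation.
- get_ft_force(): force on the tool from outside, world axes, zero at the start.
- get_ft_torque(): the same for the moment, N m.
- get_grip_width(): opening from 0.0 (shut) to 1.0 (fully open).
Only numpy, scipy, OpenCV 4.12 (cv2) and the standard library are available. Lean on these libraries where they do the work, as an engineer would, in place of code of your own. Each camera call takes 0.05 s, during which the arm holds its last target.

## Task

Roll the slatted shutter of the bench-top tool chest right up along its tracks until it stays open by itself. Then put the walnut-handled mallet away in its nest inside the chest, head in the pocket and handle in the fork; set it down there rather than dropping it, and leave the awl, the guard and the grommet strip on the bench alone.

Things in the scene. Friction and masses are not known exactly. Their poses are not given: they have to be found in the camera images.
- chest: fixed wooden roll-top tool chest, 402 mm deep (x), 385 wide (y), 261 high. Origin: centre of its underside, on the bench; x points from the front (pull side) to the back, z up. The shutter's circular track is centred on a line along y through x = 0, 60 mm above the bench. Bottom board 18 mm thick; cheeks 15 mm; inner back board at x 0 to 6, up to 223 mm; fixed hood over the rear half
- shutter (a joint): shutter's travel as an angle about the track centre line: 0 = shut, 1.62 rad = stop, fully open (rail gone from the front up to the top). Shutter 344 mm wide, outer radius 185 mm, about 0.7 kg; up to 6 N at the pull lifts it. Let go below 0.6 rad it runs back shut; beyond 1.2 its weight carries it on to the stop and it stays; between it may hang. Open means beyond 1.4
- shutter_pull (a point): middle of the round bar of the steel bow pull on the bottom rail: 10 mm thick, straight for 108 mm along the chest's y, 40 mm off the slats (30 clear behind it; a hand leaned 30 degrees back from the chest clears the slats). Shut, it is in front, 60 mm above the bench; it swings at 225 mm radius about the track centre line and ends on top, 285 mm up. Axes turn with the shutter
- nest_grip (a point): where mallet_grip is when the mallet lies in its nest: in the chest at x -112, y -20 mm of it, 46 mm above the bench (28 mm above the bottom board); axes as the chest's. The mallet lies level along the chest's y, head towards -y. At this point 70 mm either side across the handle are free for fingers
- nest_head (a point): where mallet_head lies in the nest, 62 mm from nest_grip towards the chest's -y: middle of a pocket 100 mm (along the chest's x) by 70 mm with walls 14 mm high (12 mm beside the handle) on the bottom board, open in the middle of the handle's side
- nest_butt (a point): where mallet_butt lies in the nest, 135 mm from nest_grip towards the chest's +y. The fork for the handle stands 100 mm from nest_grip on this side: gap 34 mm, its bottom 14 mm and its prongs 36 mm above the bottom board
- mallet_grip (a point): point on the axis of the mallet's walnut handle near the neck, a good place to grip: 23 mm thick here, 28 at the swollen butt. Site x points along the handle to the head, y along the head, z up. On the bench it is about 24 mm up and the handle slopes 4 degrees down to the butt. Mallet about 0.32 kg, centre of mass 40 mm from here towards the head
- mallet_head (a point): centre of the mallet's head, 62 mm from mallet_grip: a white-faced cylinder 56 mm thick and 85 mm long, lying across the handle
- mallet_butt (a point): end of the mallet's handle, 135 mm from mallet_grip, on its axis
- awl: bystander: starting awl, square-sided wooden handle 95 x 27 x 25 mm and a 5 mm steel point, 180 mm long in all, lying along its x axis; origin underneath, near the ferrule
- guard: bystander: cracked black bumper guard, a curved strip 190 mm long and 22 mm high; origin under the middle of its outer curve, chord along its y axis
- strip: bystander: new grey grommet strip, a thin curved strip with small barrels on its inner side, 190 mm long and 13 mm high; origin under the middle of its outer curve, chord along its y axis
Mind the look-alikes: they are no part of the job. There is more than one size of the part that bears mallet_grip; the job needs the middle-sized.

How it is judged:
On the way, in this order (a step that is already met when the one before it is completed fails the run):
1. the shutter is rolled up beyond 1.4 rad (value of joint shutter above 1.4 rad), for 0.2 s.
2. the mallet is lowered over its nest while still in the fingers (head within 20 mm sideways and 15 mm of its resting height) (horizontal distance between mallet_head and nest_head below 0.02 m and z of mallet_head in the frame of nest_head below 0.015 m and contact force between the fingers and mallet above 0.3 N), for 0.05 s.
At the end, for the whole second after the job is handed in: The shutter stays open beyond 1.4 rad with nothing holding it; the mallet lies released and at rest in its nest, head centre within 13 mm sideways and 6 mm in height of nest_head, butt within 16 mm sideways of nest_butt and no more than 10 mm above it (handle down in the fork) (value of joint shutter above 1.4 rad and horizontal distance between mallet_head and nest_head below 0.013 m and z of mallet_head in the frame of nest_head between -0.006 and 0.006 m and horizontal distance between mallet_butt and nest_butt below 0.016 m and z of mallet_butt in the frame of nest_butt below 0.01 m and linear speed of mallet below 0.02 m/s and contact force between the fingers and mallet below 0.1 N); the robot touches nothing.
It fails at once if the awl is shifted by more than 30 mm (distance of awl from where it was at the start of the episode above 0.03 m).
It fails at once if the bumper guard is shifted by more than 30 mm (distance of guard from where it was at the start of the episode above 0.03 m).
It fails at once if the grommet strip is shifted by more than 30 mm (distance of strip from where it was at the start of the episode above 0.03 m).
It also fails if it takes over 69 s, if anything falls off the work surface, if the arm or the gripper's body presses on something with over 40 N, if the wrist force passes 120 N, or if a joint passes its speed limit or range.

## Working session

There is one attempt and no reset: what is moved stays moved. The work goes in short steps, each a Python script; the robot and the scene stay as the last script left them, time stands still between calls to the robot, and variables do not carry over. Pictures are saved under pics/ and viewed, and the job is handed in when it is done.

```bash
ls; mkdir -p pics; python3 - <<'E'
from station import *
import cv2
for n in ["scene","side","wrist"]:
    im=read_camera(n); cv2.imwrite(f"pics/{n}0.png",im[:,:,::-1])
    print(n,camera_info(n))
print(get_time(),get_tcp_pos(),get_ee_rot())
E
```

```text
pics
scene {'intrinsics': array([[426.11568811,   0.        , 259.54839982],
       [  0.        , 426.11568811, 191.37808942],
       [  0.        ,   0.        ,   1.        ]]), 'T': array([[ 0.89354156, -0.3199694 ,  0.31496518,  0.82711295],
       [ 0.44885665,  0.65308932, -0.6099197 , -0.79013263],
       [-0.01054475,  0.68636282,  0.72718284,  0.914676  ],
       [ 0.        ,  0.        ,  0.        ,  1.        ]])}
side {'intrinsics': array([[464.39833889,   0.        , 259.80456828],
       [  0.        , 464.39833889, 196.62049475],
       [  0.        ,   0.        ,   1.        ]]), 'T': array([[ 0.99831282,  0.04088177, -0.04123349,  0.40655447],
       [-0.05805483,  0.68961058, -0.72184963, -1.03220408],
       [-0.00107544,  0.72302554,  0.69082046,  0.95900124],
       [ 0.        ,  0.        ,  0.        ,  1.        ]])}
wrist {'intrinsics': array([[299.15457408,   0.        , 253.75982822],
       [  0.        , 299.15457408, 197.52141381],
       [  0.        ,   0.        ,   1.        ]]), 'tool_from_camera': array([[ 9.99999706e-01,  6.41911996e-04, -4.19584028e-04,
        -7.31730952e-04],
       [ 4.82866924e-04, -9.52102815e-01, -3.05777693e-01,
        -8.44414859e-02],
       [-5.95769503e-04,  3.05777400e-01, -9.52102845e-01,
        -1.61714415e-01],
       [ 0.00000000e+00,  0.00000000e+00,  0.00000000e+00,
         1.00000000e+00]])}
0.15 [0.15376734 0.60534391 0.22206611] [ 3.59584420e-04  7.89391851e-01  6.13889366e-01 -4.70521201e-04]
```

View pics/scene0.png

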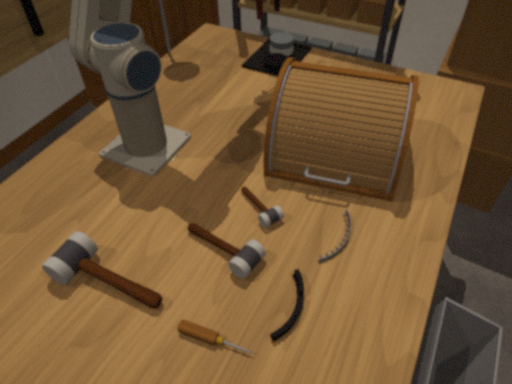

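View pics/side0.png

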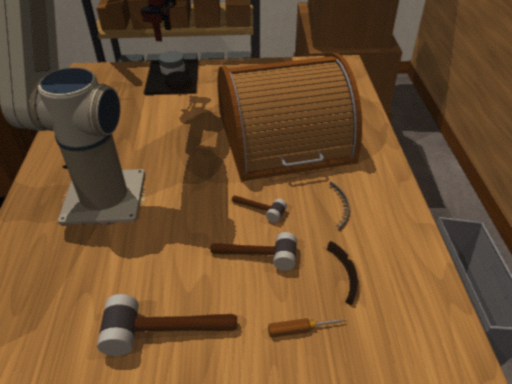

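View pics/wrist0.png

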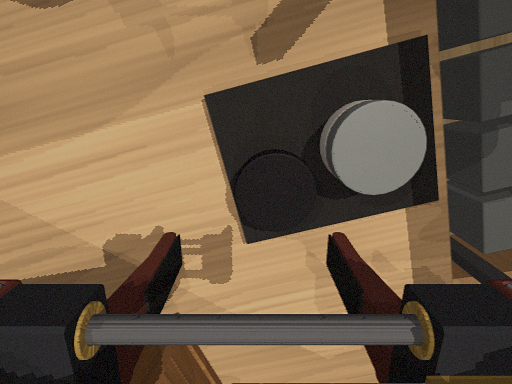

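The scene view shows a small mallet at (263,207), a middle one at (230,250) and a large one at (100,270). The chest has its pull at (328,180), and the strip, guard and awl lie to the right and in front. I'll zoom in to measure.

```bash
python3 - <<'E'
import cv2
a=cv2.imread('pics/scene0.png');b=cv2.imread('pics/side0.png')
def crop(im,x,y,w,h,k,n):
    cv2.imwrite(n,cv2.resize(im[y:y+h,x:x+w],None,fx=k,fy=k,interpolation=cv2.INTER_CUBIC))
crop(a,255,50,180,150,4,'pics/c1.png'); crop(b,210,50,160,140,4,'pics/c2.png')
crop(a,180,180,110,110,5,'pics/c3.png'); crop(b,200,190,110,90,5,'pics/c4.png')
E
```

```text
(no output)
```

View pics/c1.png

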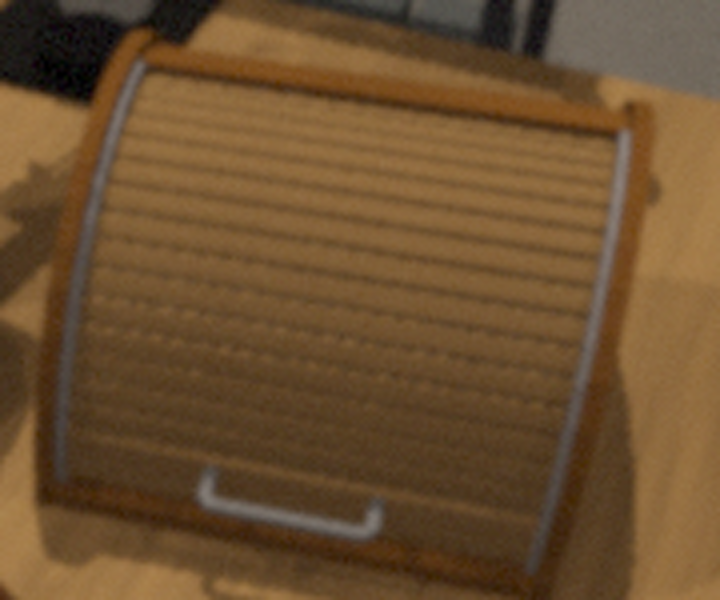

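View pics/c2.png

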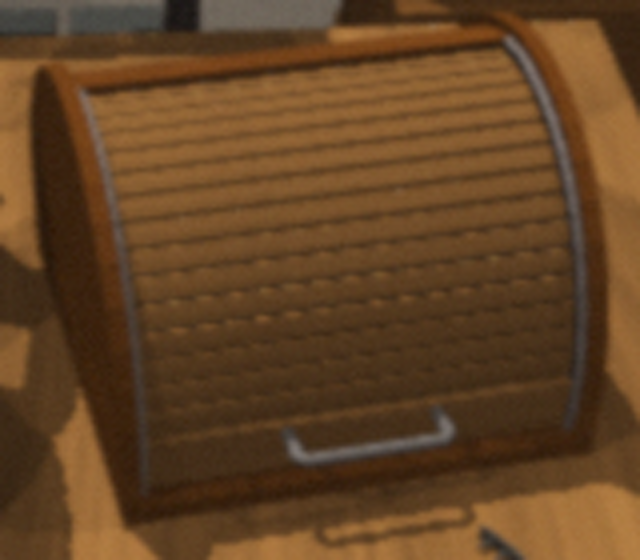

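View pics/c3.png

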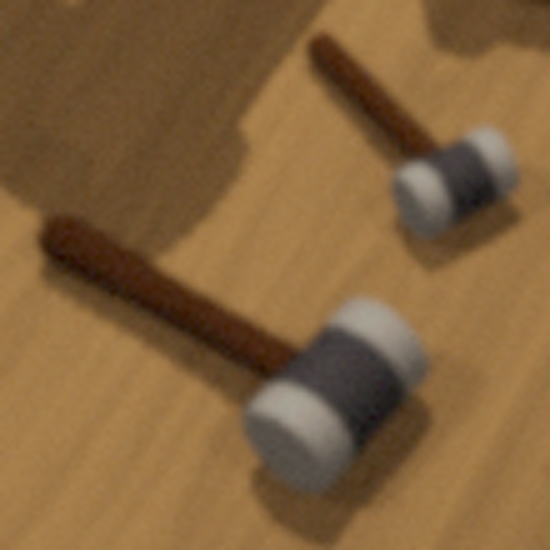

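View pics/c4.png

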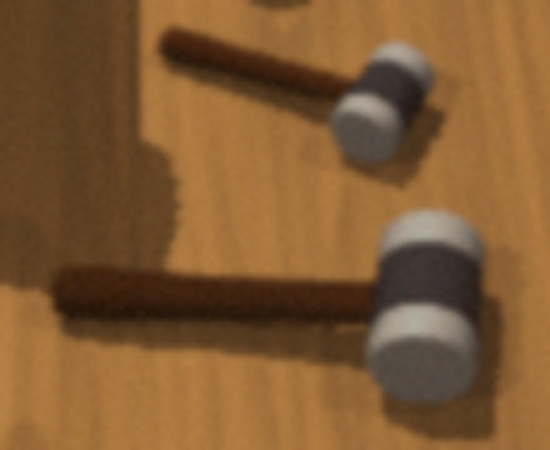

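```bash
cat > h.py <<'E'
import numpy as np
from station import *
def ray(cam,u,v,R=None,p=None):
    ci=camera_info(cam);K=ci['intrinsics']
    d=np.array([(u-K[0,2])/K[0,0],-(v-K[1,2])/K[1,1],-1.])
    T=ci['T'] if 'T' in ci else p_T(R,p)@ci['tool_from_camera']
    return T[:3,3],T[:3,:3]@d
def p_T(R,p):
    T=np.eye(4);T[:3,:3]=R;T[:3,3]=p;return T
def plane(cam,u,v,z,**k):
    o,d=ray(cam,u,v,**k);return o+d*(z-o[2])/d[2]
def tri(r):
    A=np.zeros((3,3));b=np.zeros(3)
    for o,d in r:
        d=d/np.linalg.norm(d);P=np.eye(3)-np.outer(d,d);A+=P;b+=P@o
    x=np.linalg.solve(A,b)
    e=[np.linalg.norm((np.eye(3)-np.outer(d,d)/(d@d))@(x-o)) for o,d in r]
    return x,e[0]*2
def proj(cam,X,R=None,p=None):
    ci=camera_info(cam);K=ci['intrinsics'];T=ci['T'] if 'T' in ci else p_T(R,p)@ci['tool_from_camera']
    c=np.linalg.inv(T)@np.append(X,1)
    return np.array([K[0,0]*c[0]/-c[2]+K[0,2],-K[1,1]*c[1]/-c[2]+K[1,2]])
E
python3 - <<'E'
from h import *
np.set_printoptions(precision=4,suppress=True)
P=dict(pl=((305.75,172.5),(284.25,164.5),.06),pr=((348.75,182.5),(322.25,158.25),.06),
cl=((266.25,175),(242.5,180.5),0.),cr=((390,199.5),(358,162.5),0.),
butt=((190,227),(212,248.4),.015),head=((247,259),(285,251.4),.028),
sb=((242.5,188),(234,199),.01),sh=((271,216),(276.5,210),.02),
tipL=((347,210),(331,184),.01))
for k,(a,b,z) in P.items():
    print(k,*tri([ray('scene',*a),ray('side',*b)]),plane('scene',*a,z),plane('side',*b,z))
E
```

```text
pl [0.5424 0.0532 0.0549] 0.005427348328713741 [0.5427 0.0518 0.06  ] [0.5421 0.043  0.06  ]
pr [0.6642 0.0781 0.0497] 0.0005114849106832039 [0.6663 0.0674 0.06  ] [0.6613 0.0659 0.06  ]
cl [ 0.4144  0.0559 -0.0091] 0.00035793885549215083 [ 0.4184  0.0477 -0.    ] [0.4144 0.0453 0.    ]
cr [0.785  0.098  0.0133] 0.004242895754312227 [0.7837 0.114  0.    ] [0.7904 0.1107 0.    ]
butt [ 0.3256 -0.2329  0.0109] 0.0012986590586773535 [ 0.3283 -0.2361  0.015 ] [ 0.3257 -0.2355  0.015 ]
head [ 0.5162 -0.2623  0.0208] 0.0008931863885859816 [ 0.5189 -0.2671  0.028 ] [ 0.5152 -0.2677  0.028 ]
sb [ 0.3862 -0.0451  0.0117] 0.004109110239985831 [ 0.3841 -0.0412  0.01  ] [ 0.3868 -0.0462  0.01  ]
sh [ 0.5074 -0.1045  0.0151] 0.0008440306372873967 [ 0.5093 -0.1087  0.02  ] [ 0.5068 -0.1088  0.02  ]
tipL [ 0.6862  0.0201 -0.0029] 0.005643316626042065 [0.687  0.0123 0.01  ] [0.6828 0.0021 0.01  ]
```

The middle mallet measures about 195 mm from head to butt, which matches. The chest is yawed about 10°, with its front facing -y. Next is a wrist view from above the chest front and mallet to refine both.

```bash
cat >> h.py <<'E'
from scipy.spatial.transform import Rotation as Ro
import cv2
def quat(R):
    q=Ro.from_matrix(R).as_quat();return [q[3],q[0],q[1],q[2]]
def toolR(yaw,tilt=0.):
    # jaw x along xc (yaw = dir of xc), tool z tilted by tilt from down towards xc
    xc=np.array([np.cos(yaw),np.sin(yaw),0]);Z=np.array([0,0,1.])
    z=np.sin(tilt)*xc-np.cos(tilt)*Z;x=np.cos(tilt)*xc+np.sin(tilt)*Z
    return np.c_[x,np.cross(z,x),z]
def eeR():
    q=get_ee_rot();return Ro.from_quat([q[1],q[2],q[3],q[0]]).as_matrix()
def snap(n):
    R=eeR();p=np.array(get_tcp_pos());im=read_camera('wrist')
    cv2.imwrite(f'pics/{n}.png',im[:,:,::-1]);np.savez(f'{n}.npz',R=R,p=p);return R,p
E
python3 - <<'E'
from h import *
Y=np.radians(100)
for z in (.35,.4,.45,.5):
  for xy in ((.5,0),(.55,-.05)):
    print(z,xy,inverse_kinematics([*xy,z],quat(toolR(Y))))
p=get_tcp_pos();R=eeR()
print(inverse_kinematics([p[0],p[1],.42],quat(R)))
E
```

```text
0.35 (0.5, 0) [-2.38022475e-02  1.02057845e-01  1.75874716e+00 -4.44089210e-16
  1.28078765e+00 -1.76913150e+00]
0.35 (0.55, -0.05) [-1.12209063e-01  1.89849600e-01  1.65477458e+00 -4.44089210e-16
  1.29696847e+00 -1.85753831e+00]
0.4 (0.5, 0) [-2.38022475e-02  6.61489546e-02  1.68802845e+00 -4.44089210e-16
  1.38741525e+00 -1.76913150e+00]
0.4 (0.55, -0.05) [-1.12209063e-01  1.56099231e-01  1.58596686e+00 -4.44089210e-16
  1.39952656e+00 -1.85753831e+00]
0.45 (0.5, 0) [-2.38022475e-02  4.00701093e-02  1.60947154e+00 -4.44089210e-16
  1.49205100e+00 -1.76913150e+00]
0.45 (0.55, -0.05) [-1.12209063e-01  1.31430145e-01  1.50889379e+00 -4.44089210e-16
  1.50126872e+00 -1.85753831e+00]
0.5 (0.5, 0) [-2.38022475e-02  2.34779498e-02  1.52302989e+00 -4.44089210e-16
  1.59508481e+00 -1.76913150e+00]
0.5 (0.55, -0.05) [-1.12209063e-01  1.15737979e-01  1.42335108e+00 -4.44089210e-16
  1.60250360e+00 -1.85753831e+00]
[ 1.30299288e+00  2.69772174e-01  1.40095626e+00 -1.25313091e-05
  1.47204854e+00 -1.89626428e-02]
```

```bash
python3 - <<'E'
from h import *
p=get_tcp_pos()
movel([p[0],p[1],.45],v=.3)
move_pose([.53,-.06,.45],quat(toolR(np.radians(100))))
R,p=snap('w1'); print(get_time(),p)
im=cv2.imread('pics/w1.png');cv2.imwrite('pics/w1b.png',cv2.resize(im,(800,600),interpolation=cv2.INTER_CUBIC))
for n,X in dict(pull=[.604,.056,.06],head=[.517,-.265,.028],butt=[.327,-.234,.014]).items(): print(n,proj('wrist',X,R,p))
# IK along arc
yc=np.radians(100);c=np.array([.5665,.277,0]);xc=np.array([np.cos(yc),np.sin(yc),0])
for tilt in (30,15,0):
  for sgn in (1,-1):
    o=[]
    for th in (0,.5,1,1.5):
        R=toolR(yc,np.radians(tilt))
        if sgn<0: R=R@np.diag([-1,-1,1.])
        P=c-xc*.225*np.cos(th)+np.array([0,0,.06+.225*np.sin(th)])+.019*R[:,2]
        q=inverse_kinematics(P,quat(R));o.append(None if q is None else np.round(q,2))
    print(tilt,sgn,o)
E
```

```text
3.8083 [ 0.53012279 -0.05942122  0.45000066]
pull [305.94755189 197.59704025]
head [148.21819911 121.33657116]
butt [175.98523232  14.03924572]
30 1 [array([-0.16,  0.74,  1.69,  0.6 ,  0.99, -2.31]), array([-0.12,  0.57,  1.69,  0.56,  1.12, -2.17]), array([ 0.  ,  0.44,  1.68,  0.56,  1.18, -2.  ]), array([ 0.18,  0.39,  1.67,  0.58,  1.15, -1.83])]
30 -1 [array([-0.16,  0.74,  1.69,  0.6 ,  0.99,  0.83]), array([-0.12,  0.57,  1.69,  0.56,  1.12,  0.97]), array([0.  , 0.44, 1.68, 0.56, 1.18, 1.14]), array([0.18, 0.39, 1.67, 0.58, 1.15, 1.31])]
15 1 [array([-0.05,  0.67,  1.73,  0.35,  0.83, -2.05]), array([-0.01,  0.51,  1.71,  0.31,  0.99, -1.93]), array([ 0.12,  0.4 ,  1.67,  0.29,  1.1 , -1.77]), array([ 0.29,  0.37,  1.63,  0.29,  1.13, -1.58])]
15 -1 [array([-0.05,  0.67,  1.73,  0.35,  0.83,  1.1 ]), array([-0.01,  0.51,  1.71,  0.31,  0.99,  1.21]), array([0.12, 0.4 , 1.67, 0.29, 1.1 , 1.38]), array([0.29, 0.37, 1.63, 0.29, 1.13, 1.57])]
0 1 [array([ 0.07,  0.65,  1.76, -0.  ,  0.74, -1.67]), array([ 0.12,  0.49,  1.72, -0.  ,  0.93, -1.63]), array([ 0.24,  0.39,  1.66, -0.  ,  1.09, -1.5 ]), array([ 0.41,  0.38,  1.59, -0.  ,  1.17, -1.33])]
0 -1 [array([ 0.07,  0.65,  1.76, -0.  ,  0.74,  1.47]), array([ 0.12,  0.49,  1.72, -0.  ,  0.93,  1.51]), array([ 0.24,  0.39,  1.66, -0.  ,  1.09,  1.64]), array([ 0.41,  0.38,  1.59, -0.  ,  1.17,  1.81])]
```

View pics/w1b.png

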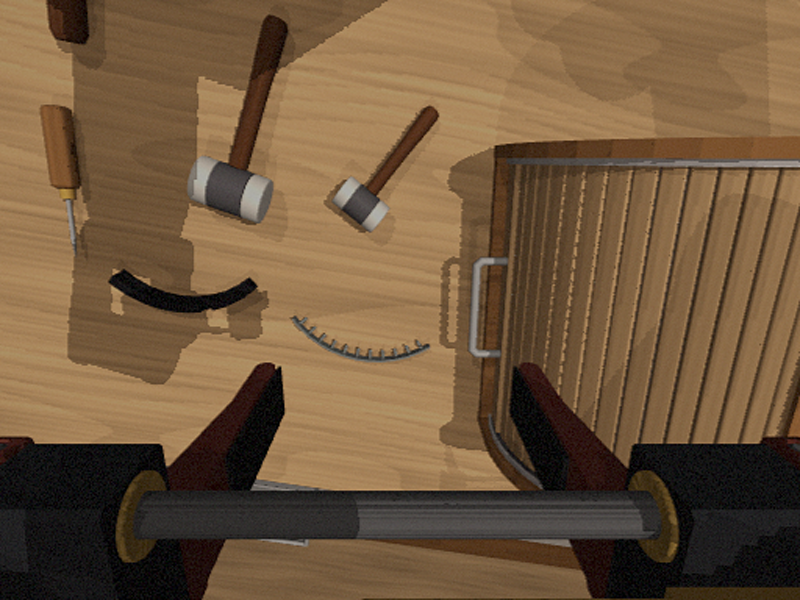

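The wrist view shows the pull bar at about (475,307), the middle mallet's head at (230,190) and its butt at (275,20), all at 800-px scale. I'll zoom in for exact pixels.

```bash
python3 - <<'E'
import cv2
a=cv2.imread('pics/w1.png')
def crop(im,x,y,w,h,k,n):
    cv2.imwrite(n,cv2.resize(im[y:y+h,x:x+w],None,fx=k,fy=k,interpolation=cv2.INTER_CUBIC))
crop(a,280,70,90,210,3,'pics/d1.png'); crop(a,110,0,90,150,4,'pics/d2.png')
i1=cv2.imread('pics/d1.png');i2=cv2.imread('pics/d2.png')
E
```

```text
(no output)
```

View pics/d1.png

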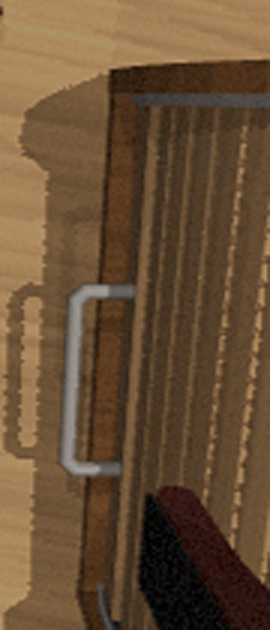

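View pics/d2.png

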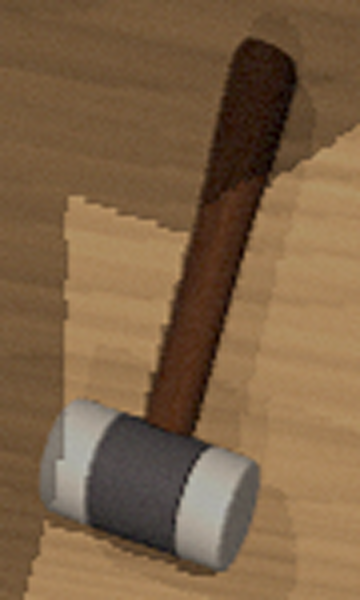

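```bash
python3 - <<'E'
from h import *
np.set_printoptions(precision=4,suppress=True)
d=np.load('w1.npz');k=dict(R=d['R'],p=d['p'])
w=lambda u,v,z:plane('wrist',u,v,z,**k)
a=w(304.7,167.7,.06);b=w(302.3,225,.06);print('pull',a,b,(a+b)/2,np.linalg.norm(a-b),np.degrees(np.arctan2(*(b-a)[1::-1])))
for n,s,sd,wr in (('pl',(305.75,172.5),(284.25,164.5),(304.7,167.7)),('pr',(348.75,182.5),(322.25,158.25),(302.3,225)),
 ('butt',(190,227),(212,248.4),(177,9.5)),('head',(247,259),(285,251.4),(147.5,121.75))):
    print(n,tri([ray('scene',*s),ray('wrist',*wr,**k)]),tri([ray('side',*sd),ray('wrist',*wr,**k)]),tri([ray('scene',*s),ray('side',*sd),ray('wrist',*wr,**k)]))
print('mallet',w(147.5,121.75,.028),w(177,9.5,.015),w(153,107.5,.026),w(176,15,.024))
print('strip end',w(275,221,.006),w(187,204,.006), w(240,229,.006))
E
```

```text
pull [0.5469 0.0403 0.06  ] [0.6613 0.0618 0.06  ] [0.6041 0.0511 0.06  ] 0.11644939416400303 10.648051551701057
pl (array([0.5458, 0.0386, 0.0724]), np.float64(0.002743086517184863)) (array([0.5439, 0.0394, 0.0635]), np.float64(0.0046414220788188465)) (array([0.5443, 0.0403, 0.0663]), np.float64(0.008151476839396718))
pr (array([0.6642, 0.064 , 0.0602]), np.float64(0.00662696789733254)) (array([0.66  , 0.0609, 0.064 ]), np.float64(0.0003506971561729594)) (array([0.663 , 0.0642, 0.0607]), np.float64(0.007970502738858899))
butt (array([ 0.3216, -0.2329,  0.009 ]), np.float64(0.0062302037837430125)) (array([ 0.3226, -0.2333,  0.0133]), np.float64(0.005902611178740478)) (array([ 0.3234, -0.233 ,  0.0112]), np.float64(0.004826194324606513))
head (array([ 0.5183, -0.2665,  0.0269]), np.float64(0.00047483186818487)) (array([ 0.5167, -0.2666,  0.0268]), np.float64(0.0027897156024143943)) (array([ 0.5173, -0.2663,  0.0263]), np.float64(0.0021138375436479725))
mallet [ 0.518  -0.2663  0.028 ] [ 0.32   -0.2327  0.015 ] [ 0.4904 -0.2585  0.026 ] [ 0.3305 -0.2312  0.024 ]
strip end [0.6834 0.0145 0.006 ] [ 0.6777 -0.1788  0.006 ] [ 0.7154 -0.0577  0.006 ]
```

```bash
cat >> h.py <<'E'
YC=np.radians(100.4);XC=np.array([np.cos(YC),np.sin(YC),0]);ZZ=np.array([0,0,1.])
E
python3 - <<'E'
from h import *
np.set_printoptions(precision=4,suppress=True)
R=toolR(YC,np.radians(30))
pull=np.array([.6035,.0515,.06])
command_gripper(.36)
move_pose(pull+R[:,2]*(.019-.13),quat(R))
R,p=snap('w2'); print(get_time(),p,get_ft_force(),get_grip_width(),proj('wrist',pull,R,p))
im=cv2.imread('pics/w2.png');cv2.imwrite('pics/w2b.png',cv2.resize(im,(800,600),interpolation=cv2.INTER_CUBIC))
E
```

```text
6.0333 [ 0.6144 -0.0032  0.1576] [ 0.4751 -0.5841  0.2002] 0.36151051765778636 [254.0828 192.9208]
```

View pics/w2b.png

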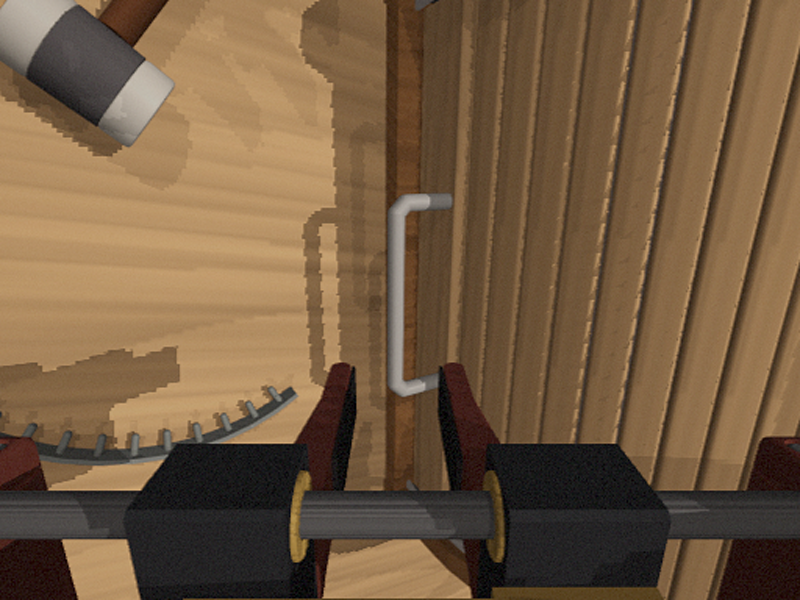

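The bar is at x≈397 px at both ends, within a pixel of where I predicted, so the alignment is good. Descending and gripping next.

```bash
python3 - <<'E'
from h import *
np.set_printoptions(precision=4,suppress=True)
R=toolR(YC,np.radians(30))
pull=np.array([.6035,.0515,.06])
print(movel(pull+R[:,2]*.019,v=.08,until_force=8))
print(get_tcp_pos(),get_ft_force())
command_gripper(0.0); print(get_time(),get_grip_width()*88,get_ft_force(),get_ft_torque())
im=read_camera('side');cv2.imwrite('pics/s3.png',im[:,:,::-1])
E
```

```text
False
[0.6021 0.0606 0.0439] [0.0797 1.1937 0.419 ]
8.3 9.181976920470385 [ 0.3666 -3.49   -1.5991] [-0.9257 -0.0925 -0.0686]
```

View pics/s3.png

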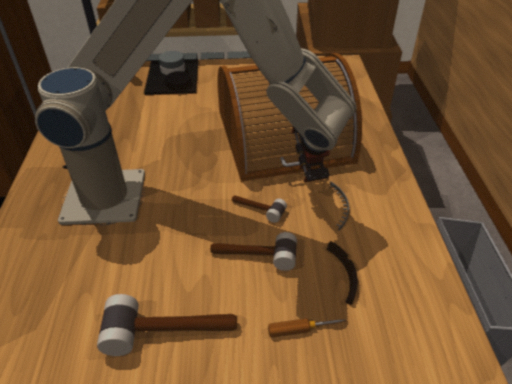

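The fingers closed on 9.2 mm, so the bar is held. I'll roll it up in small arc segments and watch the force.

```bash
python3 - <<'E'
from h import *
np.set_printoptions(precision=2,suppress=True)
R=toolR(YC,np.radians(30))
tcp0=np.array(get_tcp_pos()); g0=tcp0-R[:,2]*.019
c=g0+XC*.225; c[2]=.06
for th in np.arange(.12,1.57,.12).tolist():
    P=c-XC*.225*np.cos(th)+ZZ*.225*np.sin(th)+R[:,2]*.019
    hit=movel(P,v=.12,until_force=35)
    print(round(th,2),hit,get_ft_force(),get_ft_torque(),get_grip_width()*88,(np.array(get_tcp_pos())-P)*1000)
    if hit: break
print(get_time())
im=read_camera('side');cv2.imwrite('pics/s4.png',im[:,:,::-1])
im=read_camera('scene');cv2.imwrite('pics/sc4.png',im[:,:,::-1])
E
```

```text
0.12 False [ 1.24 -4.21 -3.7 ] [-1.16 -0.17 -0.06] 9.332125364677129 [ 0.16 -0.23  0.04]
0.24 False [ 0.98 -6.08 -2.1 ] [-1.39 -0.18 -0.08] 8.730769397165997 [ 0.24 -0.63 -0.13]
0.36 False [ 0.3  -9.71 -0.24] [-1.67 -0.1   0.03] 9.237161762761511 [ 0.4  -1.04  0.07]
0.48 False [ -0.38 -11.93   3.08] [-1.62  0.02  0.17] 9.181778124062978 [ 0.67 -1.3   0.5 ]
0.6 False [  0.84 -11.06   4.83] [-1.36 -0.12  0.05] 9.435494284214856 [ 1.08 -0.97  0.95]
0.72 False [ 1.98 -8.81  6.84] [-0.99 -0.21 -0.06] 8.985825344132426 [ 1.16 -0.5   0.94]
0.84 False [ 2.95 -5.65  7.07] [-0.57 -0.43 -0.26] 9.2188749050601 [ 1.26 -0.04  0.76]
0.96 False [ 5.22 -4.22  7.29] [-0.35 -0.61 -0.39] 9.211726320877426 [1.36 0.06 0.65]
1.08 False [ 5.91 -1.78  6.74] [ 0.01 -0.66 -0.46] 9.428915103769528 [1.42 0.5  0.62]
1.2 False [5.87 0.74 5.39] [ 0.24 -0.83 -0.53] 9.408066508903872 [1.44 0.9  0.5 ]
1.32 False [6.83 2.07 4.18] [ 0.28 -1.   -0.68] 9.059860902490781 [1.45 1.09 0.25]
1.44 False [7.57 2.77 2.67] [ 0.32 -1.19 -0.73] 9.294884692071369 [1.53 1.2  0.05]
1.56 False [8.31 4.25 1.39] [ 0.4  -1.2  -0.77] 8.849784731050491 [ 1.56  1.33 -0.14]
13.225
```

View pics/s4.png

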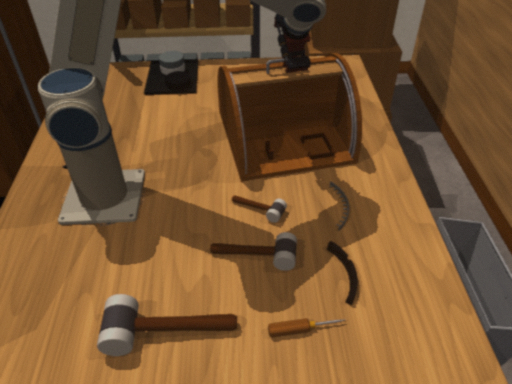

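View pics/sc4.png

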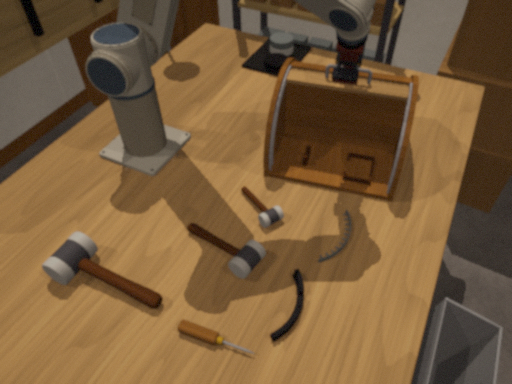

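The shutter is fully open and the nest is visible inside. I'll release the bar, back out, and look into the chest with the wrist camera.

```bash
python3 - <<'E'
from h import *
np.set_printoptions(precision=4,suppress=True)
R=toolR(YC,np.radians(30))
command_gripper(.4)
p=np.array(get_tcp_pos()); print(get_time(),p,get_ft_force())
movel(p-R[:,2]*.12,v=.25)
move_pose([.57,.06,.45],quat(toolR(YC)))
R,p=snap('w5'); print(get_time(),p,get_ft_force())
c=np.array([.5634,.2733,0]);yc=np.array([-XC[1],XC[0],0])
w=lambda x,y,z:c+XC*x+yc*y+ZZ*z
for n,X in dict(grip=w(-.112,-.02,.046),head=w(-.112,-.082,.046),pc1=w(-.162,-.047,.032),pc2=w(-.062,-.047,.032),pc3=w(-.062,-.117,.032),pc4=w(-.162,-.117,.032),f1=w(-.095,.08,.054),f2=w(-.129,.08,.054),pullm=w(.011,0,.285),bl=w(0,.1775,.223),br=w(0,-.1775,.223)).items(): print(n,X,proj('wrist',X,R,p)*800/512)
im=cv2.imread('pics/w5.png');cv2.imwrite('pics/w5b.png',cv2.resize(im,(800,600),interpolation=cv2.INTER_CUBIC))
E
```

```text
13.925 [0.5617 0.2789 0.2683] [-0.11   -0.274  -1.0294]
15.325 [0.5693 0.0612 0.4479] [ 0.4567 -0.1644 -0.4249]
grip [0.6033 0.1668 0.046 ] [474.8191 275.7872]
head [0.6643 0.1779 0.046 ] [472.3184 323.0074]
pc1 [0.6389 0.1224 0.032 ] [433.0586 293.6894]
pc2 [0.6208 0.2208 0.032 ] [510.8367 293.6768]
pc3 [0.6897 0.2334 0.032 ] [506.8938 344.3117]
pc4 [0.7077 0.1351 0.032 ] [431.769 344.352]
f1 [0.5019 0.1654 0.054 ] [495.0748 193.2805]
f2 [0.508 0.132 0.054] [465.7258 193.2635]
pullm [0.5614 0.2841 0.285 ] [695.0969 325.7891]
bl [0.3888 0.2413 0.223 ] [675.9126  75.2133]
br [0.738  0.3053 0.223 ] [610.0411 474.8085]
```

View pics/w5b.png

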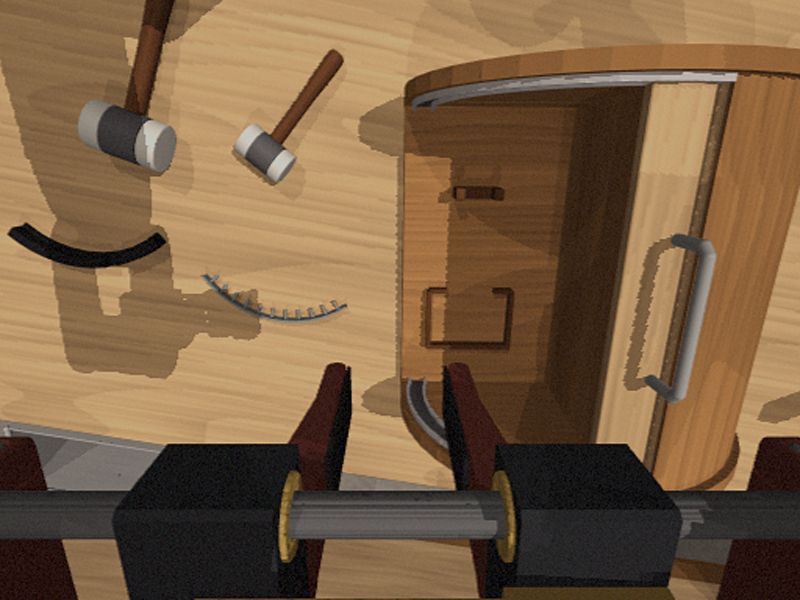

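```bash
python3 - <<'E'
import cv2
a=cv2.imread('pics/w5.png')
x,y,w,h,k=265,110,75,120,5
c=cv2.convertScaleAbs(a[y:y+h,x:x+w],alpha=1.6)
cv2.imwrite('pics/e1.png',cv2.resize(c,None,fx=k,fy=k,interpolation=cv2.INTER_CUBIC))
E
```

```text
(no output)
```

View pics/e1.png

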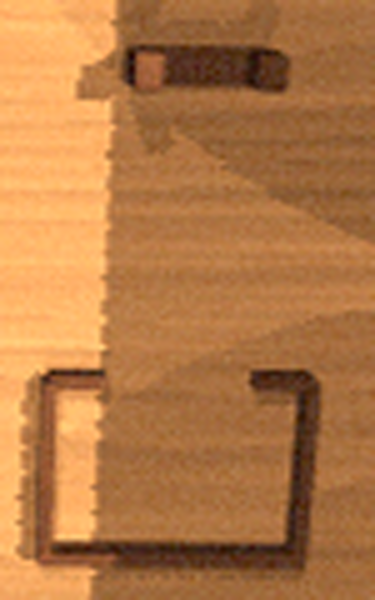

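The nest agrees with my prediction to about 1–2 mm: pocket inner edges at (56..304, 387..551) in the crop against (61..310, 390..552), and the fork gap edge at 165 against 165. Next I'll hover over the middle mallet for a closer look.

```bash
python3 - <<'E'
from h import *
np.set_printoptions(precision=4,suppress=True)
R=toolR(np.radians(80.3))
command_gripper(1.0)
move_pose([.4564,-.255,.2],quat(R))
R,p=snap('w6'); print(get_time(),p,get_ft_force())
for X in ([.5175,-.2665,.028],[.4564,-.256,.024],[.322,-.233,.0145]): print(proj('wrist',X,R,p)*800/512)
im=cv2.imread('pics/w6.png');cv2.imwrite('pics/w6b.png',cv2.resize(im,(800,600),interpolation=cv2.INTER_CUBIC))
E
```

```text
17.8583 [ 0.4574 -0.2548  0.2008] [ 0.426  -0.3774  0.1836]
[395.5146 355.1356]
[395.5857 276.2259]
[395.6266  75.9031]
```

View pics/w6b.png

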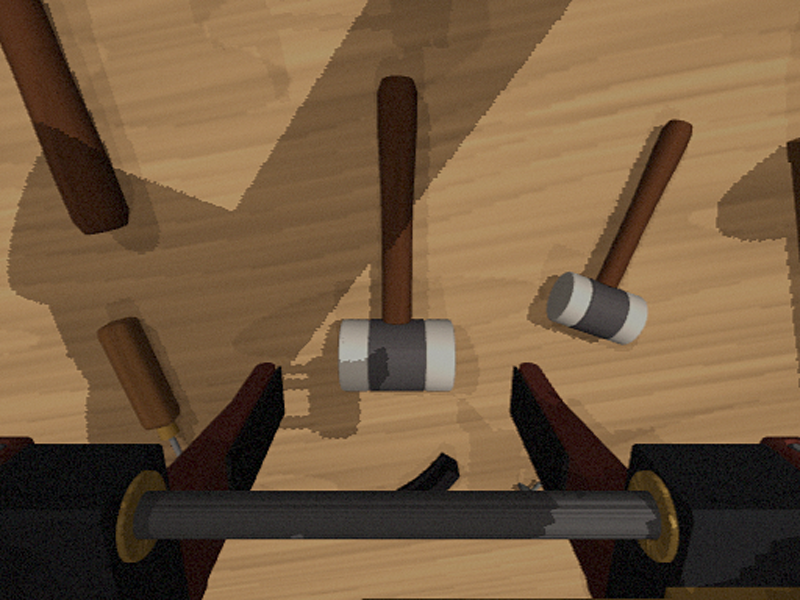

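The mallet is aligned: head at (397,355) and butt at (397,76), against predictions of (395.5,355) and (395.6,76). I'll check that the awl is clear of the fingers, then grasp.

```bash
cat >> h.py <<'E'
def gripR(yawj,slope):
    x=np.array([np.cos(yawj),np.sin(yawj),0]);h=np.array([np.sin(yawj),-np.cos(yawj),0])
    z=np.sin(slope)*h-np.cos(slope)*ZZ
    return np.c_[x,np.cross(z,x),z]
E
python3 - <<'E'
from h import *
np.set_printoptions(precision=4,suppress=True)
d=np.load('w6.npz');k=dict(R=d['R'],p=d['p'])
for u,v in((178,425),(165,325),(180,450),(455,465)): print(plane('wrist',u*.64,v*.64,.012,**k))
R=gripR(np.radians(80.3),np.radians(4));print(R)
g=np.array([.4564,-.2557,.024])
command_gripper(.7)
P=g+R[:,2]*.018
move_pose(P-R[:,2]*.08,quat(R))
print(movel(P,v=.08,until_force=8),get_tcp_pos(),get_ft_force())
command_gripper(0.)
print(get_time(),get_grip_width()*88,get_ft_force(),get_ft_torque())
E
```

```text
[ 0.5571 -0.4623  0.012 ]
[ 0.4678 -0.4443  0.012 ]
[ 0.5814 -0.4683  0.012 ]
[ 0.637  -0.2337  0.012 ]
[[ 0.1685  0.9833  0.0688]
 [ 0.9857 -0.1681 -0.0118]
 [ 0.      0.0698 -0.9976]]
False [ 0.4579 -0.2561  0.0064] [-1.1459 -0.324  -0.4714]
20.8417 22.104792419340907 [-0.0837  0.6675  2.0649] [0.1268 0.1072 0.1724]
```

```bash
python3 - <<'E'
from h import *
np.set_printoptions(precision=4,suppress=True)
d=np.load('w5.npz');k=dict(R=d['R'],p=d['p'])
c=np.array([.5634,.2733,0]);yc=np.array([-XC[1],XC[0],0])
for u,v in((650,85),(625,262),(600,440),(640,165),(720,85)):
  for z in (.225,.235,.245):
    q=plane('wrist',u*.64,v*.64,z,**k)-c;print(u,z,q@XC,q@yc)
# lift
p=np.array(get_tcp_pos());movel(p+[0,0,.06],v=.1);wait(.2)
R,p=snap('w7');print(get_grip_width()*88,get_ft_force(),get_ft_torque(),get_time())
g=p-R[:,2]*.018
for X in (g,g+R[:,1]*.062,g-R[:,1]*.135):print(proj('wrist',X,R,p)*800/512)
im=cv2.imread('pics/w7.png');cv2.imwrite('pics/w7b.png',cv2.resize(im,(800,600),interpolation=cv2.INTER_CUBIC))
im=read_camera('side');cv2.imwrite('pics/s7.png',cv2.resize(im[150:300,180:350,::-1],None,fx=4,fy=4,interpolation=cv2.INTER_CUBIC))
E
```

```text
650 0.225 -0.019441668364655953 0.17033881420584635
650 0.235 -0.024418791053954524 0.16893978801178428
650 0.245 -0.0293959137432531 0.16754076181772218
625 0.225 -0.018091744822190465 0.03514383678131045
625 0.235 -0.023103946026679808 0.037257927382476075
625 0.245 -0.028116147231169182 0.039372017983641816
600 0.225 -0.01623981266860799 -0.13686633741684465
600 0.235 -0.021300137361678916 -0.13028246662533954
600 0.245 -0.026360462054749824 -0.12369859583383429
640 0.225 -0.017842364899837277 0.112907283601058
640 0.235 -0.022861046380519626 0.11300064772050397
640 0.245 -0.027879727861201974 0.11309401183994992
720 0.225 0.033231565118824705 0.17040054014933975
720 0.235 0.026885699117201095 0.16899990997225317
720 0.245 0.020539833115577527 0.16759927979516653
22.37115859893026 [-0.6182 -0.8585 -3.5959] [ 0.0107  0.2105 -0.0017] 21.8417
[398.553  413.5967]
[398.4229 554.5588]
[398.9768 -45.6934]
```

View pics/w7b.png

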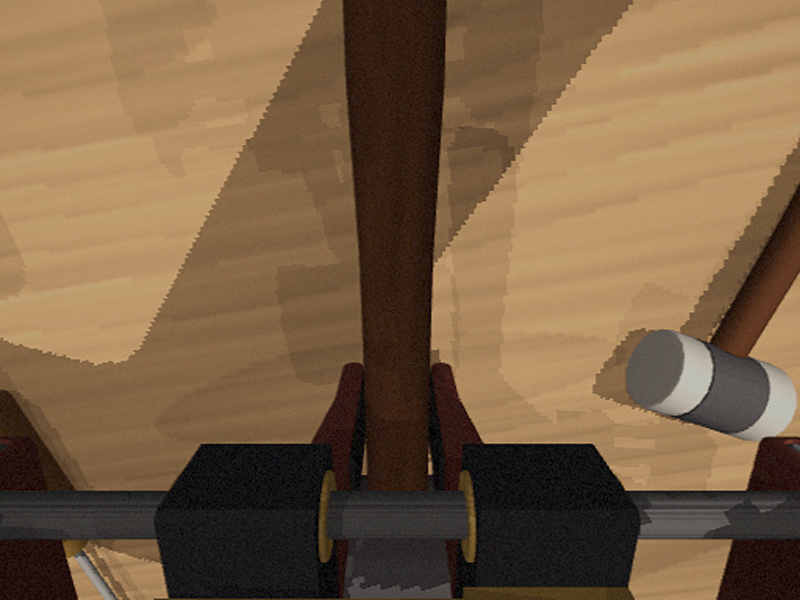

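View pics/s7.png

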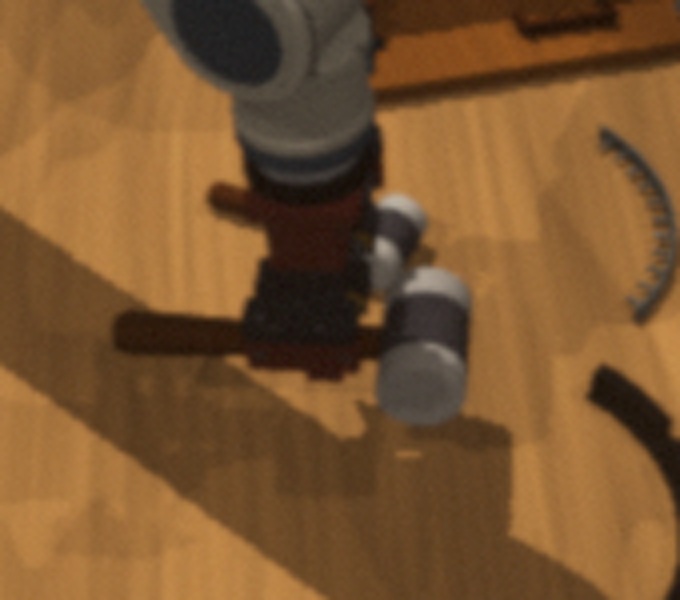

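The mallet is held. However, w5 shows the open rail's front edge at about x_c=-0.025, and a vertical gripper body would reach x_c≈-0.023 there. I'll set the mallet back down and regrip with the hand leaned 10° away from the hood.

```bash
python3 - <<'E'
from h import *
np.set_printoptions(precision=4,suppress=True)
d=np.load('w7.npz');R=d['R'];p=d['p'];g=p-R[:,2]*.018
print([proj('side',X) for X in (g-R[:,1]*.135,g+R[:,1]*.062)],'obs (211.2,232.5) (285.8,236.3)')
print(movel(p-[0,0,.058],v=.08),get_ft_force())
command_gripper(.6)
R0=gripR(np.radians(80.3),np.radians(4))
movel(np.array(get_tcp_pos())-R0[:,2]*.19,v=.3)
R,p=snap('w8');print(get_time())
for X in ([.5175,-.2665,.028],[.4564,-.256,.024],[.322,-.233,.0145]): print(proj('wrist',X,R,p)*800/512)
im=cv2.imread('pics/w8.png');cv2.imwrite('pics/w8b.png',cv2.resize(im,(800,600),interpolation=cv2.INTER_CUBIC))
a=np.radians(10)
Rt=R0@Ro.from_euler('y',a).as_matrix();print(Rt)
E
```

```text
[array([209.3555, 232.6185]), array([286.4647, 235.4759])] obs (211.2,232.5) (285.8,236.3)
False [-1.0157  0.9927 -3.5147]
24.2667
[396.1115 358.3322]
[396.1136 280.9672]
[395.9719  76.2204]
[[ 0.154   0.9833  0.097 ]
 [ 0.9728 -0.1681  0.1596]
 [ 0.1732  0.0698 -0.9824]]
```

View pics/w8b.png

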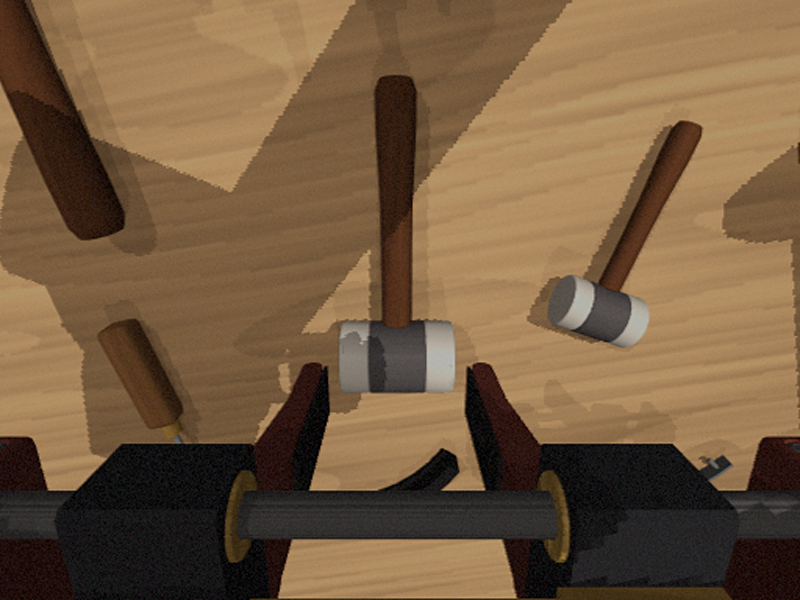

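The mallet is back where it was, with head at (397,356) and butt at (397,76). Regripping leaned over, then carrying it above the nest.

```bash
cat >> h.py <<'E'
RY=Ro.from_euler('y',np.radians(10)).as_matrix()
RT=gripR(np.radians(80.3),np.radians(4))@RY
RN=gripR(YC,0.)@RY
C=np.array([.5634,.2733,0]);YV=np.array([-XC[1],XC[0],0])
NG=C+XC*(-.1125)+YV*(-.02)+ZZ*.046
E
python3 - <<'E'
from h import *
np.set_printoptions(precision=4,suppress=True)
g=np.array([.4564,-.2555,.024]);P=g+RT[:,2]*.013
N=NG+RN[:,2]*.013
print(inverse_kinematics(N,quat(RN)),inverse_kinematics(N+[0,0,.3],quat(RN)))
command_gripper(.45)
move_pose(P-RT[:,2]*.06,quat(RT))
print(movel(P,v=.08,until_force=8),get_tcp_pos()-P,get_ft_force())
command_gripper(0.)
print(get_time(),get_grip_width()*88,get_ft_force(),get_ft_torque())
movel(P+[0,0,.05],v=.1)
movel(P+[0,0,.34],v=.2)
move_pose(N+[0,0,.3],quat(RN)); wait(.2)
R,p=snap('w9');print(get_time(),p-N,get_grip_width()*88,get_ft_force(),get_ft_torque(),get_joint_pos())
for n in('side','scene'):
    im=read_camera(n);cv2.imwrite(f'pics/{n}9.png',im[:,:,::-1])
gg=p-R[:,2]*.013
M=R@RY.T
for X in (gg-M[:,1]*.135,gg+M[:,1]*.062): print(X,proj('side',X),proj('scene',X))
E
```

```text
[ 0.1674  0.6823  1.7228  0.256   0.7555 -1.7734] [ 0.1674  0.3229  1.5274  0.1813  1.2981 -1.6345]
False [ 0.0001 -0.0001  0.    ] [ 0.2216  0.6055 -0.0377]
26.6 22.556649088360967 [-0.6261 -0.0917  2.719 ] [0.016  0.054  0.0448]
30.7417 [ 0.0002 -0.0011  0.3002] 22.484462572668754 [ 0.1738 -0.456  -4.856 ] [-0.2034  0.1126 -0.0314] [ 0.166   0.3225  1.5275  0.1813  1.2981 -1.6345]
[0.4707 0.141  0.3461] [258.5733  62.1506] [300.6661  62.0413]
[0.6646 0.1763 0.3462] [326.6622  54.118 ] [378.6202  72.935 ]
```

View pics/side9.png

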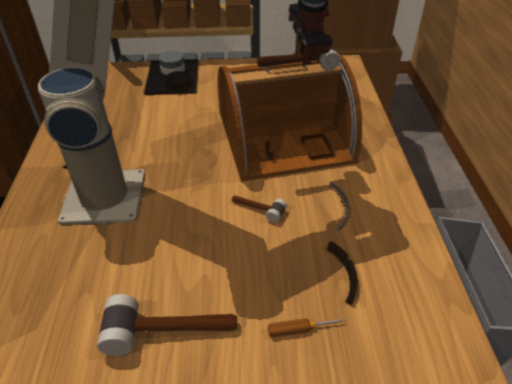

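View pics/w9.png

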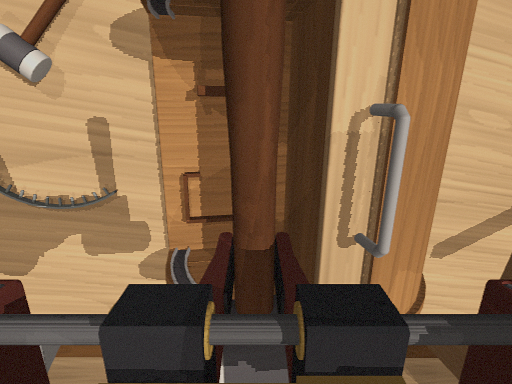

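View pics/scene9.png

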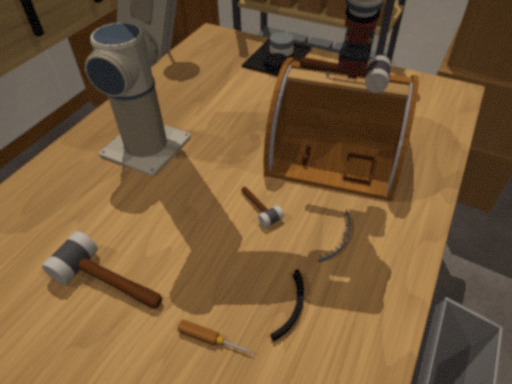

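```bash
python3 - <<'E'
import cv2
a=cv2.imread('pics/side9.png');b=cv2.imread('pics/scene9.png')
cv2.imwrite('pics/f1.png',cv2.resize(a[35:85,245:350],None,fx=7,fy=7,interpolation=cv2.INTER_CUBIC))
cv2.imwrite('pics/f2.png',cv2.resize(b[40:110,290:400],None,fx=7,fy=7,interpolation=cv2.INTER_CUBIC))
E
```

```text
(no output)
```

View pics/f1.png

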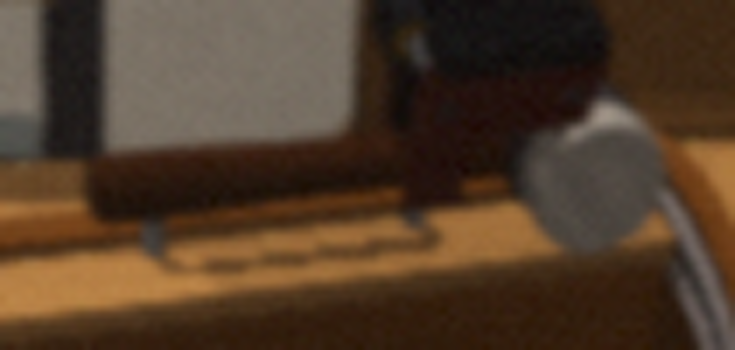

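View pics/f2.png

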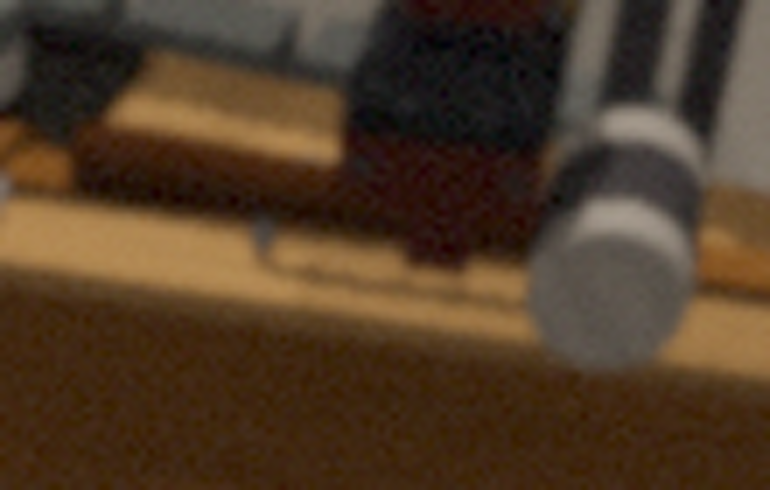

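```bash
python3 - <<'E'
from h import *
d=np.load('w9.npz');R=d['R'];p=d['p'];gg=p-R[:,2]*.013;M=R@RY.T
for s in (0,2,4,6):
    h=M[:,1]*np.cos(np.radians(s))-ZZ*np.sin(np.radians(s))
    f=gg+h*.062-M[:,0]*.0425; b=gg-h*.135; n=gg-h*.03
    print(s,proj('side',f),proj('scene',f),proj('side',b),proj('side',n))
print('obs side face',595/7+245,190/7+35,'scene face',610/7+290,300/7+40,'side butt 258.1,61.7, neck',400/7+245,159/7+35)
E
```

```text
0 [331.87249613  61.15979602] [376.88641795  82.06413162] [258.57329583  62.15061647] [295.30301794  57.81749567]
2 [331.77607101  61.88831279] [376.70034276  82.84496342] [258.5975308   60.55652836] [295.32882358  57.46641712]
4 [331.65406231  62.61739959] [376.483338    83.61785398] [258.68049606  58.9493917 ] [295.36724949  57.11388898]
6 [331.50670224  63.34619418] [376.23581864  84.38187305] [258.82253087  57.33120155] [295.41826911  56.76034488]
obs side face 330.0 62.14285714285714 scene face 377.1428571428571 82.85714285714286 side butt 258.1,61.7, neck 302.14285714285717 57.714285714285715
```

The sag is only about 1°, and face and butt match prediction to about 2 px. Descending with a force guard.

```bash
python3 - <<'E'
from h import *
np.set_printoptions(precision=4,suppress=True)
N=NG+RN[:,2]*.013
print(movel(N+[0,0,.12],v=.15,until_force=20),get_ft_force())
print(movel(N+[0,0,.03],v=.1,until_force=12),get_ft_force())
f0=get_ft_force()
print(movel(N+[0,0,.003],v=.03,until_force=5),get_ft_force()-f0,get_tcp_pos()-N,get_ft_torque(),get_time())
im=read_camera('side');cv2.imwrite('pics/s10.png',cv2.resize(im[50:200,200:370,::-1],None,fx=4,fy=4,interpolation=cv2.INTER_CUBIC))
im=read_camera('scene');cv2.imwrite('pics/sc10.png',cv2.resize(im[50:210,255:425,::-1],None,fx=4,fy=3.7,interpolation=cv2.INTER_CUBIC))
E
```

```text
False [-0.2783  0.9933 -4.053 ]
False [-0.4789 -0.2117 -3.9157]
False [0.7194 0.4046 0.7966] [0.0001 0.     0.0032] [-0.2057  0.1692  0.0126] 34.2917
```

View pics/s10.png

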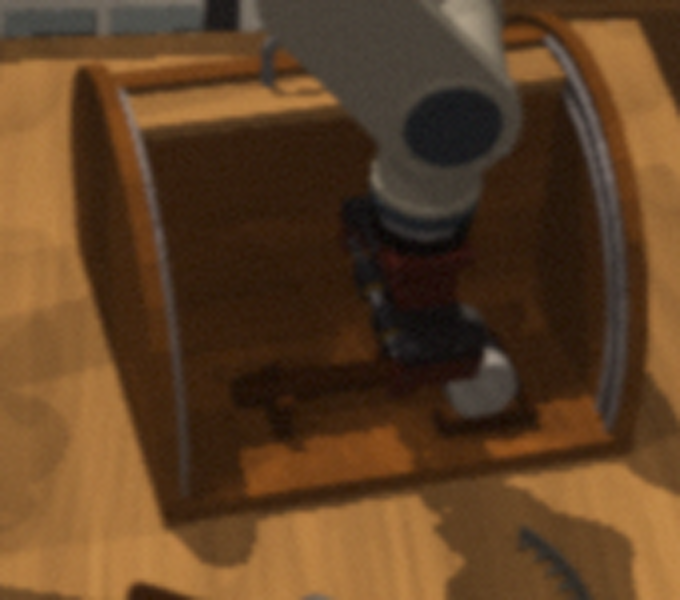

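View pics/sc10.png

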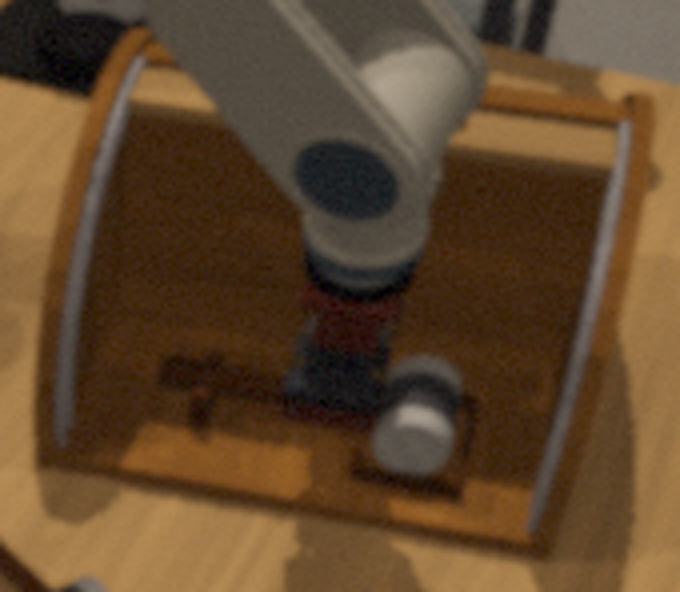

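The head is in the pocket and the handle is in the fork. I'll lower the last few millimetres slowly until there's contact.

```bash
python3 - <<'E'
from h import *
np.set_printoptions(precision=4,suppress=True)
N=NG+RN[:,2]*.013
f0=np.array(get_ft_force())
print(movel(N+[0,0,-.003],v=.015,until_force=3),get_ft_force()-f0,get_tcp_pos()-N,get_ft_torque(),get_time())
wait(.2)
print(get_ft_force()-f0,get_tcp_pos()-N)
E
```

```text
True [ 0.9015 -0.0741  7.863 ] [0.0002 0.0001 0.0007] [ 0.1682 -0.0672 -0.0721] 34.675
[ 0.7587 -0.3127 10.063 ] [0.0001 0.0001 0.0007]
```

```bash
python3 - <<'E'
from h import *
np.set_printoptions(precision=4,suppress=True)
command_gripper(.5); print(get_ft_force(),get_grip_width())
p=np.array(get_tcp_pos())
movel(p-RN[:,2]*.07,v=.08)
p=np.array(get_tcp_pos());movel([p[0],p[1],.40],v=.2)
move_pose([.56,.02,.45],quat(toolR(YC)))
wait(.3)
R,p=snap('w11');print(get_time(),get_ft_force())
H=C+XC*-.112+YV*-.082+ZZ*.046;B=C+XC*-.112+YV*.115+ZZ*.046
print(proj('wrist',H,R,p)*800/512,proj('wrist',B,R,p)*800/512)
im=cv2.convertScaleAbs(cv2.imread('pics/w11.png'),alpha=1.5);cv2.imwrite('pics/w11b.png',cv2.resize(im,(800,600),interpolation=cv2.INTER_CUBIC))
for n in('side','scene'):
    print(n,proj(n,H),proj(n,B))
    im=read_camera(n);cv2.imwrite(f'pics/{n}11.png',im[:,:,::-1])
    x0,y0=(200,50) if n=='side' else (255,50)
    cv2.imwrite(f'pics/{n}11c.png',cv2.resize(cv2.convertScaleAbs(im[y0:y0+150,x0:x0+180,::-1],alpha=1.5),None,fx=4,fy=4,interpolation=cv2.INTER_CUBIC))
E
```

```text
[0.6828 0.2327 0.1273] 0.4999513418197696
39.0917 [ 0.5772  0.3715 -0.5498]
[501.635  334.0586] [513.345  175.6108]
side [317.4397 139.9253] [258.7501 148.8093]
scene [359.3263 161.8922] [294.9561 150.1902]
```

View pics/w11b.png

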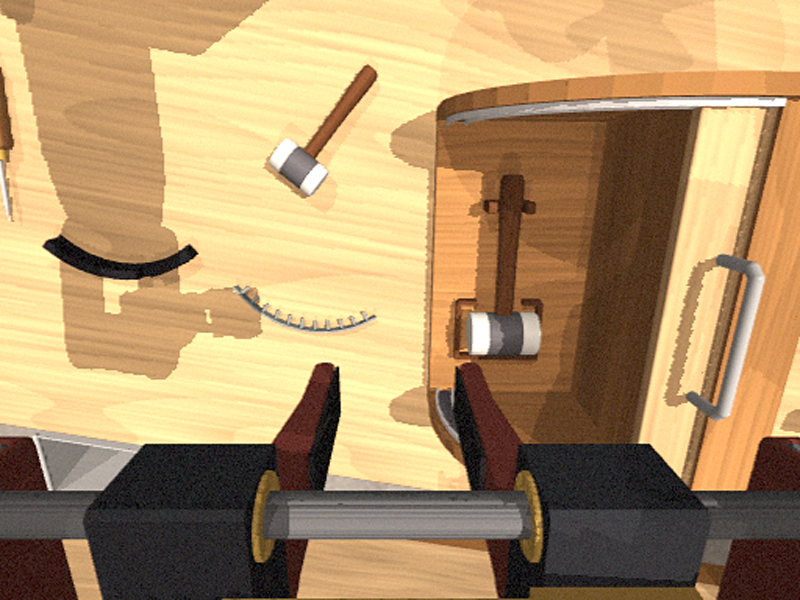

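View pics/side11c.png

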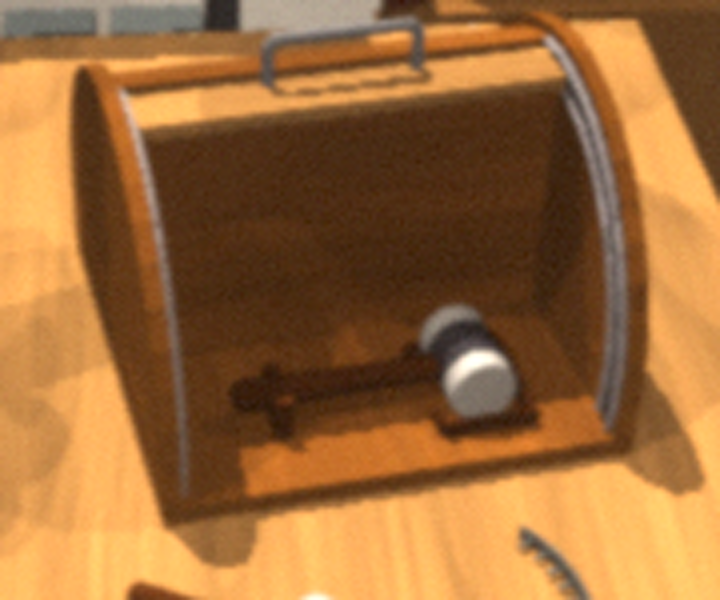

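View pics/scene11.png

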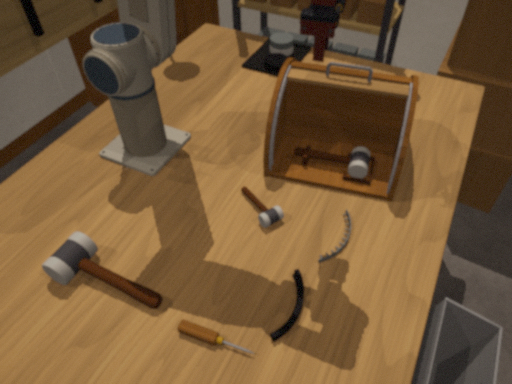

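The head is at (504,334) against a predicted (502,334), and the butt is at (512,176) against (513,176). The handle sits between the prongs and the shutter is at its stop. Handing in.

```bash
python3 -c "
from station import *
job_done();print(get_time())"
```

```text
the job is handed in; nothing more can be done
the job is handed in; nothing more can be done
```

The shutter is rolled up to its stop and stayed there after I let go. The middle-sized mallet lies in its nest, head in the pocket and handle in the fork. I handed the job in at about 39 s of the 69 s allowed; no verdict is reported.

- **Mallet:** I set it down slowly until I felt contact, then released it. In the last wrist picture the head and butt are within about 3 px (800 px wide picture, roughly 3–4 mm) of the computed nest points. I judged its height only from the contact point, 0.7 mm above nominal, and from the pictures.
- **Extra step:** I put the mallet back down once and regripped it with the hand leaned 10°. The measured rail edge left an upright gripper body no clearance.
- **Bystanders:** The awl, the guard and the strip look unmoved in the final pictures; I did not measure their shift.
- **Disagreements:** The nest's position differed by 1–2 mm between features, and the carried mallet drooped about 1°. Forces on the tool stayed at or below about 13 N at every reading I took.

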